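Sweep spent filters into the waste pan and shut its mouth with the board

ROBOT

A 6-joint arm with a two-finger parallel gripper is mounted at the origin on the work surface. World frame = base frame: x ahead of the robot, y to its left, z up, the work surface at z = 0. Lengths are in m, angles in degrees, forces in N, time in s.
With the tool pointing down it reaches from about 0.4 to 0.825 m from the base axis. Payload 7 kg.
Tool frame: the origin (TCP) lies between the finger pads, 19 mm behind the fingertips; this is the grasp point; z points along the fingers, y is the line along which they close (so a half turn about z gives the same grasp; the last joint's range is limited). The gripper opens to 88 mm and grips with 3 to 60 N. Pads are 19 mm wide; open, the fingers measure 130 mm over their backs; the gripper's body (78 mm by 193 mm) begins 47 mm behind the grasp point.
Start: joints at [-54.024, 20.546, 0.682, 0, -70.136, -16.507], TCP at [0.225, -0.636, 0.245] pointing down, gripper open.
Joint ranges: [-176.03, 176.03], [-82.01, 121.73], [-58.28, 71.71], [-173.87, 95.51], [-174.79, -0.11], [-173.66, 173.66]. Speed limits (degrees/s): [136.94, 136.94, 172.46, 180, 180, 180].

INTERFACE

Orientations are given as [roll, pitch, yaw] about the fixed x, y, z axes, in that order (R = Rz(yaw) Ry(pitch) Rx(roll)).
In Python, from plant import ctrl gives the robot as it stands.
- The arm moves only by the tool apply_moves, never from a script. Its argument "commands" is a list of rows, each a list of 3 entries, a list of its own where there are three numbers: the shift along the world's x, y, z in cm, then the turn about the world's z in rad, then the closure, from 0 (fully open) to 1 (shut). In form: [[[x, y, z], turn, jaw], ...]. A call has 1 to 20 rows; each row is the pose to reach, as a shift and turn from the pose commanded when the call began; what a row does not reach only later rows make up. A row lasts 1/12 s, in which the tool goes at most 41.7 mm and 7.16 degrees, less where a joint would pass 70% of its speed; a pose out of reach is approached as far as the arm can. A call with a gripper value outside its range is refused whole. The fingers move at their own pace and stop on an object; the grip force is fixed at half the most. Time passes only in rows, so rows that repeat a pose let the fingers close. It gives the time, the measured TCP pose, the force, the opening and the grip force at its end, in the units of the state.
- ctrl.get_obs(): the state, without advancing time (a new reading comes with each control period).
- ctrl.snapshot(name): name is "scene" or "top"; returns a dict with "img" (400x640x3 uint8, red, green, blue), "fx", "fy", "cx", "cy" (pixels), "T" (4x4, takes a point from camera to world coordinates). Camera axes: x right, y up, looking along -z (the intrinsics and any distortion apply to the point x, -y, -z); pixel columns grow to the right and rows downward; lengths in m; the calibration is good to about 2 mm. A picture is of the moment at which its call begins. There is no depth.
- ctrl.close_job(): hands the job in; it is judged then, once.
Trained networks look in a picture, given as the dict that the camera call returned (one of the last four; its "shot" number tells which), for a name from the list of things; names that differ only in an ending like _2 or _b are one class to them, and where a whole thing is asked for, a point or a joint stands for the part that bears it (a point fixed in the world has none). Each returns a list of dicts, best first, with "score" (0 to 1); they miss things now and then, are a little off and sometimes report something else, mostly with a low value. They report only what shows in the picture. A call takes as long as a camera call. They do not tell look-alikes from the thing itself.
- ctrl.search_frame(picture, target): "at" ([column, row] in pixels, amid what is visible of it).
- ctrl.spot_point(picture, target): "at" ([column, row] in pixels: a listed point, or the origin of a listed thing).
The state is a dict: "clock": time; "joint_pos": joint angles; "qvel": joint speeds; "tau": joint torques, N m; "tool_pos": TCP position; "orientation": TCP orientation; "force": force on the tool from outside, world axes, zero at the start; "moment": the same for the moment, N m; "opening": finger opening in m; "gripper_force": force on a finger pad.
Only numpy, scipy, OpenCV 4.12 (cv2) and the standard library are available. Lean on these libraries where they do the work, as an engineer would, in place of code of your own. Each camera call takes 0.05 s, during which the arm holds its last target. There are 200 camera calls.

TASK

Take the blue sweeping board from its sloping rest and use it to sweep all three spent filters (two orange cassettes, one red disc) along the bench until they lie fully inside the steel waste pan; the filters are dirty, so never touch them with the gripper or arm. Then stand the board upright on the bench on its black edge, centred and square across the pan's mouth just in front of the lip, and let go, so that nothing can slide out. Do not shift or knock over the cup, the stack of dishes or the flask.

Things in the scene. Friction and masses are not known exactly. Their poses are not given: they have to be found in the camera images.
- board: blue plate 18 thick (x), 100 wide (y), 100 high (z) mm, 180 g, both faces alike; black strip on its lower edge, white stripes near its upper edge. Origin: centre of the lower edge; z runs up the plate. Starts leaning 0.70 rad from vertical on the rest, upper edge towards mid-bench; its upper 45 mm are free on both faces for a grasp across the 18 mm, gripper tilted along the plate
- rest: grey sloping rest for the board, fixed, base 130 (x) x 120 (y) mm, about 65 mm high, at the right of the bench. Origin: centre of its underside; its -x points roughly left, to mid-bench, the way the board's upper edge leans. The board's lower edge sits on the ledge at (25, 0, 30) mm in this frame
- pan: fixed steel waste pan, green rims, at the left. Outside 220 long (x), 168 wide (y) mm; three walls 40 high, 4 thick (rims 4 wider per side); inside width 160. Mouth: the whole -x end, facing mid-bench; lip at x = -110, then a 30 mm ramp up to the 3 mm thick floor. Origin: centre of its underside; x points inwards from mouth to closed end, z up
- board_grip (a point): point inside the board at mid thickness and mid width, 85 mm above the lower edge (15 mm below the upper edge): good place for the TCP
- cassette_a: spent filter cassette, orange box with a pale window, 64 x 42 x 22 mm (x, y, z), 35 to 70 g, lying flat, loose. Origin: centre of its underside; z up
- cassette_b: spent filter cassette, orange box with a pale window, 64 x 42 x 22 mm (x, y, z), 35 to 70 g, lying flat, loose. Origin: centre of its underside; z up
- disc: spent disc filter, red round puck with a pale face, diameter 60, height 22 mm, 35 to 70 g, lying flat, loose. Origin: centre of its underside; z up
- cup: small steel cup, diameter 72, height 60 mm, loose: leave alone. Origin: centre of its underside
- dishes: stack of clear dishes with a yellow label, diameter 90, height 54 mm, loose: leave alone. Origin: centre of its underside
- flask: green glass conical flask, base diameter 90 mm narrowing to 36 at 85 mm height, 125 high, 350 g, loose: leave alone. Origin: centre of its underside
Mind the look-alikes: they are no part of the job. Leave any pink look-alike of the board alone.

How it is judged (in metres and radians):
On the way, in this order (a step that is already met when the one before it is completed fails the run):
1. the board has been taken off its rest and is held upright by the fingers (contact force between the fingers and board above 1 N and angle between board's own z axis and vertical below 0.25 rad and horizontal distance between board and rest above 0.08 m), for 0.1 s.
2. all three filters lie inside the pan, the board still held (x of cassette_a in the frame of pan between -0.09 and 0.11 m and y of cassette_a in the frame of pan between -0.084 and 0.084 m and height (world z) of each of cassette_a, cassette_b, disc below 0.04 m and x of cassette_b in the frame of pan between -0.09 and 0.11 m and y of cassette_b in the frame of pan between -0.084 and 0.084 m and x of disc in the frame of pan between -0.09 and 0.11 m and y of disc in the frame of pan between -0.084 and 0.084 m and contact force between the fingers and board above 1 N), for 0.1 s.
At the end, for the whole second after the job is handed in: All three filters rest in the pan, centres at least 20 mm inside the lip and below 40 mm; the board stands released on the bench on its lower edge, upright within 0.12 rad, square to the mouth within 0.26 rad, centred within 30 mm, at most 40 mm from the lip and not on the pan (x of cassette_a in the frame of pan between -0.09 and 0.11 m and y of cassette_a in the frame of pan between -0.084 and 0.084 m and height (world z) of each of cassette_a, cassette_b, disc below 0.04 m and x of cassette_b in the frame of pan between -0.09 and 0.11 m and y of cassette_b in the frame of pan between -0.084 and 0.084 m and x of disc in the frame of pan between -0.09 and 0.11 m and y of disc in the frame of pan between -0.084 and 0.084 m and linear speed of each of cassette_a, cassette_b, disc, board below 0.02 m/s and angle between board's own z axis and vertical below 0.12 rad and height (world z) of board below 0.008 m and x of board in the frame of pan between -0.16 and -0.112 m and y of board in the frame of pan between -0.03 and 0.03 m and angle between the x axis of board and the x axis of pan, either way round below 0.26 rad); the robot touches nothing.
It fails at once if a filter was touched by the gripper or arm (contact force between any of the fingers, the arm and cassette_a above 0.5 N or contact force between any of the fingers, the arm and cassette_b above 0.5 N or contact force between any of the fingers, the arm and disc above 0.5 N).
It fails at once if a bystander was shifted more than 25 mm or tipped (distance of any of cup, dishes, flask from where it was at the start of the episode above 0.025 m or angle between any of cup, dishes, flask's own z axis and vertical above 0.35 rad).
It also fails if it takes over 72 s, if anything falls off the work surface, if the arm or the gripper's body presses on something with over 40 N, if the wrist force passes 120 N, or if a joint passes its speed limit or range.

## Working session

There is one attempt and no reset: what is moved stays moved. The work goes in short steps, Python scripts to look and compute and a tool call to move; the robot and the scene stay as the last step left them, time stands still between calls to the robot, and variables do not carry over. Pictures are saved under pics/ and viewed, at most 10 in all, crops included, and the job is handed in when it is done.

Besides the shell and the picture viewer there is one more tool, called by a JSON object that holds its "fn" and its "kwargs". apply_moves: Moves the arm, as the interface text tells. Its arguments: {"type":"object","properties":{"commands":{"type":"array"}},"required":["commands"]}

```bash
ls; mkdir -p pics
cat > h.py <<'E'
import numpy as np, cv2
from plant import ctrl
def ray(s,px):
    T=np.array(s["T"]); K=np.array([[s["fx"],0,s["cx"]],[0,s["fy"],s["cy"]],[0,0,1.]])
    d=s.get("dist"); d=None if d is None else np.array(d,float)
    u=cv2.undistortPoints(np.array([[px]],float),K,d)[0,0]
    v=T[:3,:3]@np.array([u[0],-u[1],-1.]); return T[:3,3],v
def at_z(s,px,z):
    o,v=ray(s,px); return o+v*(z-o[2])/v[2]
def proj(s,P):
    T=np.array(s["T"]); p=T[:3,:3].T@(np.array(P)-T[:3,3])
    return [s["cx"]+s["fx"]*p[0]/-p[2], s["cy"]-s["fy"]*p[1]/-p[2]]
E
python3 - <<'E'
from h import *
np.set_printoptions(precision=3,suppress=True)
print(ctrl.get_obs())
for n in("top","scene"):
    s=ctrl.snapshot(n); cv2.imwrite(f"pics/{n}0.png",s["img"][:,:,::-1])
    print(n,{k:v for k,v in s.items() if k!="img"})
    for t in["board","rest","pan","cassette_a","disc","cup","dishes","flask","board_grip"]:
        print(t,[(np.round(r["at"],1).tolist(),round(r["score"],2),at_z(s,r["at"],0).round(3)[:2].tolist()) for r in ctrl.spot_point(s,t)][:4])
E
```

```text
pics
{'clock': 0.0, 'joint_pos': array([-54.024,  20.592,   0.631,  -0.02 , -70.135, -16.506]), 'qvel': array([-0.003, -0.04 , -0.001,  0.081, -0.027,  0.046]), 'tau': array([ -0.003, -58.271,  29.305,   6.997,   0.007,  -0.   ]), 'tool_pos': array([ 0.225, -0.636,  0.244]), 'orientation': array([ 179.903,   -0.009, -160.536]), 'force': array([-0.133,  0.05 , -0.913]), 'moment': array([-0.01 , -0.002, -0.019]), 'gripper_force': 0.0, 'opening': 0.08773197002578567}
top {'fx': 361.01163729881455, 'fy': 361.01163729881455, 'cx': 315.6902409997401, 'cy': 195.71201108372762, 'T': array([[-0.018,  0.998, -0.059,  0.419],
       [-1.   , -0.017,  0.012, -0.037],
       [ 0.011,  0.059,  0.998,  1.005],
       [ 0.   ,  0.   ,  0.   ,  1.   ]]), 'shot': 1}
board [([460.9, 198.7], 0.71, [0.463, -0.456]), ([433.2, 291.3], 0.63, [0.209, -0.368])]
rest [([453.5, 189.9], 0.8, [0.488, -0.436]), ([379.1, 153.6], 0.27, [0.594, -0.23])]
pan [([168.3, 185.7], 0.79, [0.513, 0.36])]
cassette_a [([271.5, 179.1], 0.86, [0.527, 0.073]), ([376.9, 211.4], 0.78, [0.431, -0.219])]
disc [([380.7, 152.8], 0.93, 
[... 317 characters left out ...]
862, 'T': array([[ 0.784, -0.507,  0.359,  0.867],
       [ 0.621,  0.64 , -0.453, -0.531],
       [ 0.   ,  0.578,  0.816,  0.995],
       [ 0.   ,  0.   ,  0.   ,  1.   ]]), 'shot': 2}
board [([197.8, 349.6], 0.94, [0.456, -0.434]), ([154.4, 261.0], 0.69, [0.22, -0.352])]
rest [([208.8, 352.8], 0.83, [0.479, -0.424])]
pan [([420.9, 145.2], 0.96, [0.519, 0.356])]
cassette_a [([256.6, 271.0], 0.63, [0.427, -0.221])]
disc [([307.6, 318.9], 0.6, [0.595, -0.238])]
cup [([418.6, 244.4], 0.85, [0.685, 0.075])]
dishes [([346.9, 267.6], 0.55, [0.587, -0.083])]
flask [([387.7, 293.8], 0.81, [0.699, -0.079])]
board_grip [([216.4, 337.0], 0.86, [0.467, -0.39]), ([181.3, 270.3], 0.66, [0.288, -0.329])]
```

View pics/top0.png

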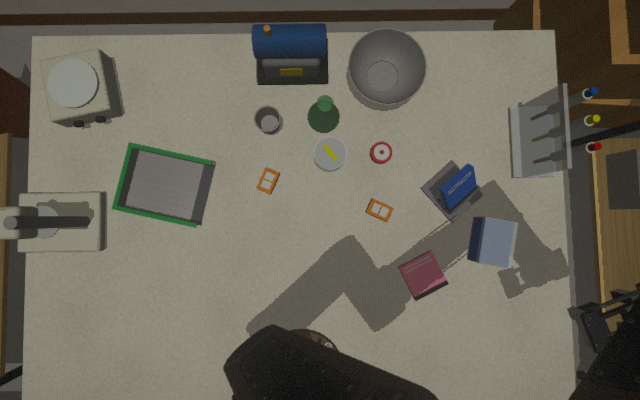

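View pics/scene0.png

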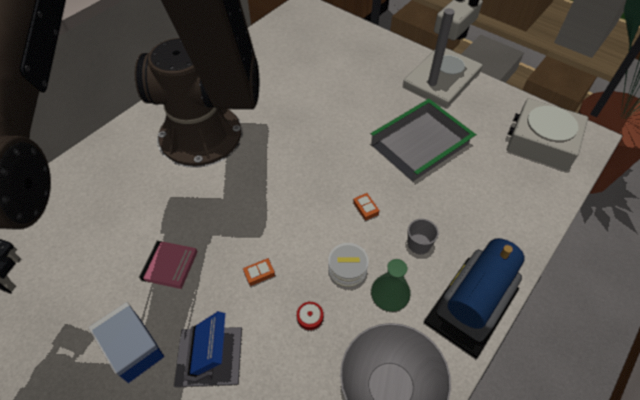

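Top view: the pan is at about (165,185) with its mouth to the right. The cassettes are at (268,180) and (379,210), the disc at (381,153) and the dishes at (330,154). The real board is on the grey rest at (455,190); the pink look-alike is at (423,275) and there is a pale box at (493,243). Next I zoom in on the rest and pan.

Run:
```python
from h import *
t=cv2.imread("pics/top0.png"); s=cv2.imread("pics/scene0.png")
f=lambda im,x,y,w,h,k:cv2.resize(im[y:y+h,x:x+w],None,fx=k,fy=k,interpolation=cv2.INTER_CUBIC)
a=f(t,415,155,80,70,5); b=f(s,165,300,80,90,5)[:350]
c=f(t,105,135,120,100,400/120)[:250]
d=f(t,250,140,160,90,2.5)[:250]
def pad(x,h,w):return cv2.copyMakeBorder(x,0,h-x.shape[0],0,w-x.shape[1],cv2.BORDER_CONSTANT)
cv2.imwrite("pics/crop1.png",np.vstack([np.hstack([pad(a,350,400),pad(b,350,400)]),np.hstack([pad(c,250,400),pad(d,250,400)])]))
```

```text
(no output)
```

View pics/crop1.png

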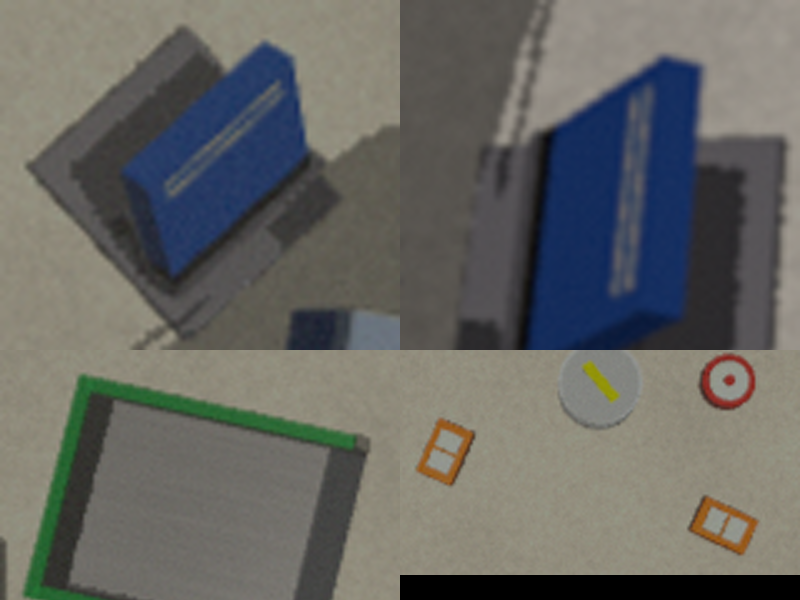

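Crops: the board leans up-left on its rest, towards world +x+y, with its upper-edge corners at about (439,189) and (469,163) in the top image. The pan mouth is on the right and slightly rotated. Now I fit the poses.

```bash
cat > fit.py <<'E'
from h import *
from scipy.optimize import least_squares
np.set_printoptions(precision=3,suppress=True)
T=ctrl.snapshot("top"); S=ctrl.snapshot("scene")
def Rz(a):return np.array([[np.cos(a),-np.sin(a),0],[np.sin(a),np.cos(a),0],[0,0,1]])
def Ry(a):return np.array([[np.cos(a),0,np.sin(a)],[0,1,0],[-np.sin(a),0,np.cos(a)]])
def cA(x,y):return (415+x/5,155+y/5)
def cB(x,y):return (165+(x-400)/5,300+y/5)
def cC(x,y):return (105+x*.3,135+(y-350)*.3)
bd=lambda x,y,z:np.array([25,0,30])/1e3+Ry(-.7)@(np.array([x,y,z])/1e3)
pts=[(T,cA(122,168),bd(-9,-50,100)),(T,cA(268,42),bd(-9,50,100)),(T,cA(292,58),bd(9,50,100)),
(T,cA(27,165),np.array([-.065,-.06,0])),(T,cA(185,338),np.array([.065,-.06,0])),(T,cA(183,25),np.array([-.065,.06,0])),
(S,cB(662,55),bd(9,-50,100)),(S,cB(702,68),bd(-9,-50,100)),(S,cB(683,318),bd(-9,50,100))]
def fit(pts,x0):
    f=lambda p:np.array([np.subtract(proj(s,Rz(p[2])@P+[p[0],p[1],0]),px) for s,px,P in pts])
    r=least_squares(lambda p:f(p).ravel(),x0,loss='soft_l1'); print(r.x,np.degrees(r.x[2]));print(f(r.x)); return r.x
r=fit(pts,[.48,-.43,np.radians(222)])
for n,z in(("foot",0),("grip",85),("top",100)): print(n,Rz(r[2])@bd(0,0,z)+[r[0],r[1],0])
pp=[(T,cC(80,376),np.array([.112,-.088,.04])),(T,cC(25,597),np.array([.112,.088,.04])),(T,cC(357,435),np.array([-.11,-.088,.04])),(T,cC(327,600),np.array([-.11,.07,.0]))]
p=fit(pp,[.515,.358,np.radians(79)])
print("lip mid",Rz(p[2])@[-.11,0,0]+[p[0],p[1],0])
hsv=cv2.cvtColor(T["img"],cv2.COLOR_RGB2HSV)
m=((hsv[...,0]<18)|(hsv[...,0]>172))&(hsv[...,1]>130)&(hsv[...,2]>80); m[250:]=0;m[:110]=0
c,_=cv2.findContours(cv2.dilate(m.astype(np.uint8),np.ones((2,2))),0,2)
for k in c:
    if cv2.contourArea(k)>60:
        q=np.array([at_z(T,v,.022)[:2] for v in cv2.boxPoints(cv2.minAreaRect(k))]);print(q.mean(0),q.tolist())
for n in("cup","dishes","flask"):
    for s in(T,S): print(n,[(at_z(s,d["at"],0)[:2],d["score"]) for d in ctrl.spot_point(s,n)[:1]])
E
python3 fit.py
```

```text
[ 0.483 -0.428  3.85 ] 220.59934367871574
[[-0.094 -0.537]
 [-0.439 -1.439]
 [ 0.507 -1.253]
 [-0.903  0.318]
 [-1.035  0.508]
 [-0.829  0.127]
 [-0.562  0.16 ]
 [-0.54  -0.377]
 [-0.998  0.459]]
foot [ 0.464 -0.444  0.03 ]
grip [ 0.506 -0.409  0.095]
top [ 0.513 -0.403  0.106]
[0.515 0.358 1.361] 77.99759823493261
[[ 0.334  0.744]
 [ 2.169 -1.196]
 [-1.619 -1.187]
 [-0.435  7.178]]
lip mid [0.492 0.25  0.   ]
[ 0.434 -0.223] [[0.4299886801572131, -0.18253697954537954], [0.4689211104382321, -0.20324514229661378], [0.4378419407176446, -0.26254762235463763], [0.39903285675430095, -0.24171104324048878]]
[0.519 0.08 ] [[0.4984793559699694, 0.11383745843526574], [0.5589744134495762, 0.08735165984857929], [0.540064865373188, 0.045351714539690204], [0.47968059175950184, 0.07198514509638285]]
[ 0.6   -0.836] [[0.6127439357314043, -0.8239079416266158], [0.6123520433151604, -0.84910172877436], [0.5871663460590375, -0.8474634830103116], [0.5875646098786934, -0.8223076930033111]]
[ 0.593 -0.232] [[0.6223854005839317, -0.20408218532559286], [0.6214830613338883, -0.26209132777987476], [0.5631781597450252, -0.2603254286400686], [0.5641146308345537, -0.2025173592149841]]
cup [(array([0.675, 0.079]), 0.66)]
cup [(array([0.686, 0.08 ]), 0.56)]
dishes [(array([ 0.577, -0.087]), 0.6)]
dishes [(array([ 0.6  , -0.087]), 0.79)]
flask [(array([ 0.697, -0.077]), 0.95)]
flask [(array([ 0.7 , -0.08]), 0.96)]
```

{"fn": "apply_moves", "kwargs": {"commands": [[[10,8,0],0.5,0],[[20,16,0],1.0,0],[[27.8,22.5,-4],1.94,0],[[27.8,22.5,-4],1.94,0],[[27.8,22.5,-4],1.94,0],[[27.8,22.5,-4],1.94,0],[[27.8,22.5,-4],1.94,0],[[27.8,22.5,-4],1.94,0],[[27.8,22.5,-4],1.94,0],[[27.8,22.5,-4],1.94,0],[[27.8,22.5,-4],1.94,0],[[27.8,22.5,-4],1.94,0],[[27.8,22.5,-4],1.94,0],[[27.8,22.5,-4],1.94,0],[[27.8,22.5,-4],1.94,0],[[27.8,22.5,-4],1.94,0],[[27.8,22.5,-4],1.94,0],[[27.8,22.5,-4],1.94,0]]}}

```text
clock: 2.9
tool_pos: [0.503, -0.4114, 0.2054]
orientation: [180.0, -0.0, -49.5]
force: [-0.2, -0.2, 0.3]
opening: 0.0879
gripper_force: 0.0
```

Run:
```python
from h import *
o=ctrl.get_obs();print(o["joint_pos"],o["tool_pos"],o["orientation"])
```

```text
[-2.21139490e+01  1.97064938e+01 -5.92751705e+00  7.75108779e-04
 -6.43654040e+01  6.25958944e+01] [ 0.50296079 -0.4114083   0.20536393] [ 1.79999649e+02 -8.41122806e-04 -4.95177193e+01]
```

{"fn": "apply_moves", "kwargs": {"commands": [[[0,0,-3],0,0],[[0,0,-6],0,0],[[0,0,-8],0,0],[[0,0,-9.5],0,0],[[0,0,-10.5],0,0],[[0,0,-10.5],0,0.15],[[0,0,-10.5],0,0.25],[[0,0,-10.5],0,0.32],[[0,0,-10.5],0,0.32],[[-0.4,-0.35,-10.5],0,0.32],[[-0.8,-0.7,-10.5],0,0.32]]}}

```text
clock: 3.82
tool_pos: [0.4952, -0.4187, 0.1013]
orientation: [-180.0, -0.1, -49.4]
force: [2.6, 3.3, 2.4]
opening: 0.0602
gripper_force: 2.3
```

Run:
```python
from h import *
t=ctrl.snapshot("top")["img"][...,::-1]; s=ctrl.snapshot("scene")["img"][...,::-1]
f=lambda im,x,y,w,h,k:cv2.resize(im[y:y+h,x:x+w],None,fx=k,fy=k,interpolation=cv2.INTER_CUBIC)
cv2.imwrite("pics/g1.png",np.hstack([f(t,410,150,80,90,5),f(s,145,270,80,90,5)]))
```

```text
(no output)
```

View pics/g1.png

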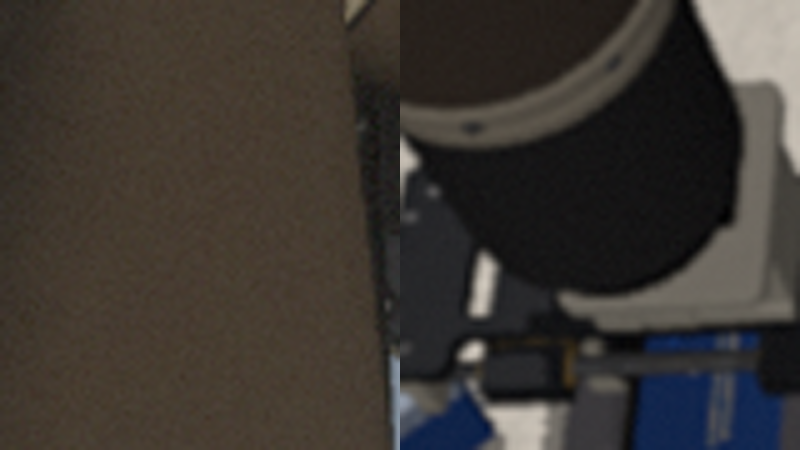

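The top view is blocked by the arm. The scene view shows the fingers straddling the blue board's upper part. The force sign says the mid-bench-side finger touches the board, so I swing the board upright.

{"fn": "apply_moves", "kwargs": {"commands": [[[-0.3,-0.3,0.2],0,0.37],[[-0.65,-0.55,0.45],0,0.43],[[-1.0,-0.85,0.7],0,0.49],[[-1.35,-1.15,0.9],0,0.54],[[-1.7,-1.45,1.1],0,0.57],[[-2.05,-1.75,1.2],0,0.6],[[-2.4,-2.05,1.35],0,0.63],[[-2.75,-2.35,1.45],0,0.66],[[-2.75,-2.35,1.45],0,0.66],[[-2.75,-2.35,1.45],0,0.66]]}}

```text
clock: 4.75
tool_pos: [0.467, -0.4421, 0.1148]
orientation: [180.0, 0.0, -49.4]
force: [0.1, 0.0, 0.1]
opening: 0.03
gripper_force: 0.0
```

{"fn": "apply_moves", "kwargs": {"commands": [[[-0.15,-0.1,0],0,0.75],[[-0.3,-0.25,0],0,1],[[-0.3,-0.25,0],0,1],[[-0.3,-0.25,0],0,1],[[-0.3,-0.25,0],0,1],[[-0.3,-0.25,0],0,1]]}}

```text
clock: 5.25
tool_pos: [0.4663, -0.4437, 0.1154]
orientation: [-179.9, -0.1, -49.3]
force: [4.2, 5.7, 2.5]
opening: 0.0184
gripper_force: 29.8
```

{"fn": "apply_moves", "kwargs": {"commands": [[[0,0,1.5],0,1],[[0,0,4],0,1],[[0,0,7],0,1],[[0,0,10],0,1],[[0,0,12],0,1],[[0.3,3,12],0.05,1],[[0.6,6,12],0.1,1],[[1,9.5,12],0.2,1],[[1.4,13,12],0.3,1],[[1.8,16.5,12],0.4,1],[[2.2,20,12],0.5,1],[[2.6,23.5,12],0.6,1],[[3,27,12],0.7,1],[[3.4,30.5,12],0.8,1],[[3.8,34,12],0.86,1],[[4.2,37.5,12],0.86,1],[[4.6,41,12],0.86,1],[[4.9,44,12],0.86,1],[[4.9,46.4,12],0.86,1],[[4.9,46.4,12],0.86,1]]}}

```text
clock: 6.92
tool_pos: [0.5135, 0.0231, 0.2346]
orientation: [-180.0, 0.0, 0.1]
force: [0.3, -0.6, -2.6]
opening: 0.0177
gripper_force: 30.0
```

Run:
```python
from h import *
o=ctrl.get_obs();print(o["joint_pos"].round(1),o["tool_pos"],o["orientation"],o["opening"],o["force"])
s=ctrl.snapshot("scene");cv2.imwrite("pics/s2.png",s["img"][...,::-1])
```

```text
[ 24.5   5.8 -20.3  -0.  -64.   65.6] [0.51346957 0.02306903 0.23459603] [-1.79969179e+02  6.22957359e-03  7.53259106e-02] 0.017731451063310685 [ 0.31251593 -0.56868768 -2.64735618]
```

View pics/s2.png

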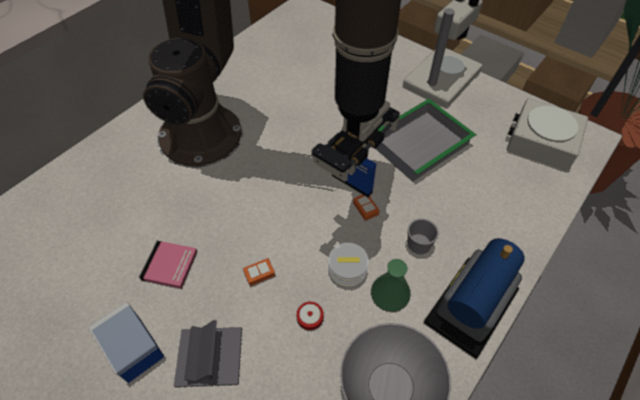

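The board is held, and the rest at (208,355) is empty. Cassette_b is at (366,206). I check the board's tilt against the projected outline.

Run:
```python
from h import *
s=ctrl.snapshot("scene");p=np.array(ctrl.get_obs()["tool_pos"])
im=s["img"][...,::-1].copy();x0,y0=300,130
c=cv2.resize(im[y0:y0+100,x0:x0+110],None,fx=6,fy=6,interpolation=cv2.INTER_CUBIC)
for dy in(-.009,.009):
    q=[proj(s,p+[a,dy,b]) for a,b in((-.05,-.085),(.05,-.085),(.05,.015),(-.05,.015))]
    q=((np.array(q)-[x0,y0])*6).astype(int); print(q.tolist()); cv2.polylines(c,[q],True,(0,255,0) if dy<0 else (0,0,255),1)
cv2.imwrite("pics/c2.png",c)
```

```text
[[184, 284], [401, 416], [424, 242], [189, 105]]
[[213, 255], [429, 385], [454, 210], [220, 75]]
```

View pics/c2.png

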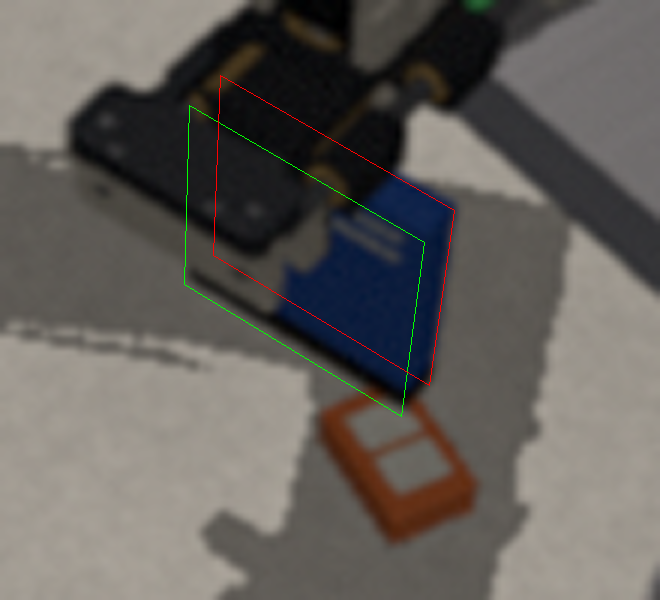

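{"fn": "apply_moves", "kwargs": {"commands": [[[0,-1,-3],0,1],[[0,-1,-6],0,1],[[0,-1,-9],0,1],[[0,-1,-11.5],0,1],[[0,-1,-13],0,1],[[0,-1,-13.5],0,1],[[0,-1,-14],0,1],[[0,-1,-14.3],0,1],[[0,-1,-14.3],0,1]]}}

```text
clock: 7.77
tool_pos: [0.5138, 0.0094, 0.0922]
orientation: [-180.0, -0.0, -0.1]
force: [0.2, 0.3, -3.0]
opening: 0.0178
gripper_force: 30.0
```

{"fn": "apply_moves", "kwargs": {"commands": [[[0,0,-0.2],0,1],[[0,0,-0.4],0,1],[[0,0,-0.6],0,1],[[0,0,-0.6],0,1]]}}

```text
clock: 8.1
tool_pos: [0.5134, 0.0096, 0.0859]
orientation: [-180.0, -0.0, -0.1]
force: [-0.4, -0.9, -1.2]
opening: 0.0181
gripper_force: 30.0
```

{"fn": "apply_moves", "kwargs": {"commands": [[[0,0,-0.15],0,1],[[0,0,-0.3],0,1],[[0,0,-0.3],0,1]]}}

```text
clock: 8.35
tool_pos: [0.5133, 0.0096, 0.0826]
orientation: [180.0, 0.0, -0.1]
force: [0.3, -0.2, -2.8]
opening: 0.0182
gripper_force: 30.0
```

{"fn": "apply_moves", "kwargs": {"commands": [[[0,0,-0.15],0,1],[[0,0,-0.3],0,1],[[0,0,-0.3],0,1]]}}

```text
clock: 8.6
tool_pos: [0.5138, 0.0097, 0.0814]
orientation: [180.0, -0.1, -0.1]
force: [-5.8, 0.9, 15.8]
opening: 0.0178
gripper_force: 30.0
```

{"fn": "apply_moves", "kwargs": {"commands": [[[0,0,0.5],0,1],[[0,0.8,0.5],0,1],[[0,1.8,0.5],0,1],[[0,2.8,0.5],0,1],[[0,3.8,0.5],0,1],[[0,5,0.5],0,1],[[0,6.2,0.5],0,1],[[0,7.4,0.5],0,1],[[0,8.6,0.5],0,1],[[0,9.8,0.5],0,1],[[0,11,0.5],0,1],[[0,12.2,0.5],0,1],[[0,13.4,0.5],0,1],[[0,14.6,0.5],0,1],[[0,15.8,0.5],0,1],[[0,17,0.6],0,1],[[0,18.2,0.7],0,1],[[0,19.4,0.8],0,1],[[0,20.6,0.9],0,1],[[0,21.8,1.0],0,1]]}}

```text
clock: 10.27
tool_pos: [0.5134, 0.2288, 0.09]
orientation: [-180.0, -0.0, -0.1]
force: [-0.0, -0.4, -1.6]
opening: 0.0182
gripper_force: 30.0
```

{"fn": "apply_moves", "kwargs": {"commands": [[[0,1.2,0],0,1],[[0,2.4,0],0,1],[[0,3.6,0],0,1],[[0,4.8,0],0,1],[[0,6,0],0,1],[[0,7.2,0],0,1],[[0,8.4,0],0,1],[[0,9.6,0],0,1],[[0,10.8,0],0,1],[[0,12,0],0,1],[[0,13,0],0,1],[[0,13,0],0,1],[[0,10,1],0,1],[[0,8,4],0,1],[[0,6,8],0,1],[[0,3,12],0,1],[[-0.5,-1,13],0,1],[[-1,-5,13],0,1],[[-1.5,-9,13],0,1],[[-2,-13,13],0,1]]}}

```text
clock: 11.93
tool_pos: [0.4934, 0.1003, 0.2207]
orientation: [-179.9, -0.1, -0.1]
force: [1.3, -0.1, -2.5]
opening: 0.0182
gripper_force: 30.0
```

```bash
cat > filt.py <<'E'
from h import *
import sys
np.set_printoptions(precision=3,suppress=True)
o=ctrl.get_obs();print(o["clock"],o["tool_pos"],o["orientation"],o["opening"])
for n in("top","scene"):
    T=ctrl.snapshot(n); 
    hsv=cv2.cvtColor(T["img"],cv2.COLOR_RGB2HSV)
    m=((hsv[...,0]<18)|(hsv[...,0]>172))&(hsv[...,1]>130)&(hsv[...,2]>70)
    c,_=cv2.findContours(cv2.dilate(m.astype(np.uint8),np.ones((2,2))),0,2)
    for k in c:
        if cv2.contourArea(k)>50:
            q=np.array([at_z(T,v,.022)[:2] for v in cv2.boxPoints(cv2.minAreaRect(k))]);w=q.mean(0)
            d=w-[.515,.358];a=np.radians(79);P=[d@[np.cos(a),np.sin(a)],d@[-np.sin(a),np.cos(a)]]
            if .2<w[0]<.8 and abs(w[1])<.6: print(n,"w",w,"pan",np.array(P),np.linalg.norm(q[1]-q[0]),np.linalg.norm(q[2]-q[1]),"ang",np.degrees(np.arctan2(*(q[2]-q[1])[::-1])))
    for t in("cup","dishes","flask"): print(n,t,[at_z(T,d["at"],0)[:2] for d in ctrl.spot_point(T,t)[:1]])
    if len(sys.argv)>1: cv2.imwrite(f"pics/{sys.argv[1]}_{n}.png",T["img"][...,::-1])
E
python3 filt.py a
```

```text
11.9333 [0.493 0.1   0.221] [-179.941   -0.077   -0.084] 0.018171969084026865
top w [ 0.434 -0.223] pan [-0.585 -0.031] 0.04409718961700406 0.06695296058841162 ang -117.65807847054396
top w [ 0.593 -0.232] pan [-0.565 -0.189] 0.05801616002807614 0.05833163763395456 ang 178.2651947906166
top cup [array([0.689, 0.082])]
top dishes [array([ 0.582, -0.093])]
top flask [array([ 0.694, -0.075])]
scene w [ 0.599 -0.234] pan [-0.565 -0.195] 0.056932738607634835 0.0589798017387484 ang -51.681662608808566
scene w [ 0.443 -0.226] pan [-0.587 -0.041] 0.06562776069768507 0.051960072097190425 ang -29.010903762235614
scene w [0.518 0.384] pan [0.026 0.002] 0.06409082583837064 0.07283031754852032 ang -0.9547549320954992
scene cup [array([0.675, 0.086])]
scene dishes [array([ 0.591, -0.085])]
scene flask [array([ 0.702, -0.076])]
```

{"fn": "apply_moves", "kwargs": {"commands": [[[-0.6,-3.5,0],-0.12,1],[[-1.2,-7,0],-0.12,1],[[-1.9,-11,0],-0.12,1],[[-2.6,-15,0],-0.12,1],[[-3.3,-19,0],-0.12,1],[[-4,-23,0],-0.12,1],[[-4.7,-27,0],-0.12,1],[[-5.4,-31,0],-0.12,1],[[-6,-35,0],-0.12,1],[[-6.6,-38.3,0],-0.12,1],[[-6.6,-38.3,-3],-0.12,1],[[-6.6,-38.3,-7],-0.12,1],[[-6.6,-38.3,-11],-0.12,1],[[-6.6,-38.3,-13],-0.12,1],[[-6.6,-38.3,-13.6],-0.12,1],[[-6.6,-38.3,-13.6],-0.12,1]]}}

```text
clock: 13.67
tool_pos: [0.4276, -0.2803, 0.0825]
orientation: [180.0, 0.2, -6.9]
force: [0.5, -0.3, -1.4]
opening: 0.0177
gripper_force: 30.0
```

{"fn": "apply_moves", "kwargs": {"commands": [[[0.1,1,0.15],-0.0,1],[[0.27,2,0.15],0,1],[[0.4,3,0.15],0,1],[[0.54,4,0.15],0,1],[[0.67,5,0.15],0,1],[[0.84,6.3,0.15],0,1],[[1.0,7.7,0.15],0,1],[[1.22,9.1,0.15],0,1],[[1.41,10.5,0.15],0,1],[[1.6,11.9,0.15],0,1],[[1.78,13.3,0.15],0,1],[[1.97,14.7,0.15],0,1],[[2.16,16.1,0.15],0,1],[[2.34,17.5,0.15],0,1],[[2.53,18.9,0.15],0,1],[[2.72,20.3,0.15],0,1],[[2.9,21.7,0.15],0,1],[[3.1,23.1,0.15],0,1],[[3.28,24.5,0.15],0,1],[[3.47,25.9,0.15],0,1]]}}

```text
clock: 15.33
tool_pos: [0.4625, -0.0205, 0.0856]
orientation: [-180.0, -0.0, -6.9]
force: [1.1, -0.8, -2.0]
opening: 0.0178
gripper_force: 30.0
```

```bash
python3 filt.py b | grep -v -e cup -e dish -e flask
```

```text
15.3333 [ 0.463 -0.02   0.086] [-179.984   -0.025   -6.936] 0.017810522557755535
top w [0.511 0.387] pan [0.028 0.01 ] 0.04879311688838227 0.0654956934387716 ang -179.61434170306435
top w [ 0.593 -0.232] pan [-0.565 -0.189] 0.05801616002807614 0.05833163763395456 ang 178.2651947906166
scene w [ 0.599 -0.234] pan [-0.565 -0.195] 0.056932738607634835 0.0589798017387484 ang -51.681662608808566
scene w [0.47  0.048] pan [-0.313 -0.015] 0.02381660002893208 0.0536183586090545 ang -32.827863624189355
scene w [0.518 0.383] pan [0.025 0.002] 0.06409112129327342 0.07260592108270858 ang 1.0472288603166349
```

{"fn": "apply_moves", "kwargs": {"commands": [[[0.2,1.4,0],0,1],[[0.4,3,0],0,1],[[0.6,4.6,0],0,1],[[0.8,6.2,0],0,1],[[1.0,7.8,0],0,1],[[1.25,9.4,0],0,1],[[1.5,11,0],0,1],[[1.7,12.6,0],0,1],[[1.9,14.2,0],0,1],[[2.1,15.8,0],0,1],[[2.3,17.4,0.1],0,1],[[2.55,19,0.2],0,1],[[2.75,20.6,0.3],0,1],[[2.95,22.2,0.4],0,1],[[3.2,23.8,0.45],0,1],[[3.4,25.4,0.45],0,1],[[3.6,27,0.45],0,1],[[3.85,28.6,0.45],0,1],[[4.05,30.2,0.45],0,1],[[4.2,31.5,0.45],0,1]]}}

```text
clock: 17.4
tool_pos: [0.505, 0.2949, 0.0897]
orientation: [-180.0, -0.0, -7.0]
force: [-0.2, -0.4, -1.5]
opening: 0.018
gripper_force: 30.0
```

{"fn": "apply_moves", "kwargs": {"commands": [[[0.1,1,0],0,1],[[0.2,2,0],0,1],[[0.3,2.6,0],0,1],[[0.3,2.6,0],0,1],[[0,-0.5,1],0,1],[[0,-3,4],0,1],[[0,-5,8],0,1],[[0,-7,12],0,1],[[0,-10,14],-0.1,1],[[0,-14,14],-0.2,1],[[0,-18,14],-0.3,1],[[0,-22,14],-0.4,1]]}}

```text
clock: 18.4
tool_pos: [0.5041, 0.0711, 0.2308]
orientation: [-179.9, -0.0, -30.2]
force: [0.6, -0.6, -1.7]
opening: 0.0179
gripper_force: 30.0
```

```bash
python3 filt.py c
python3 - <<'E'
from h import *
S=ctrl.snapshot("scene");T=ctrl.snapshot("top")
for z in(0,.05,.08,.1,.15): print(z,at_z(T,(387,66),z)[:2],at_z(S,(395.5,369),z)[:2], at_z(T,(387,105),z)[:2])
E
```

```text
18.4 [0.504 0.071 0.231] [-179.892   -0.041  -30.173] 0.01788903131935511
top w [ 0.593 -0.232] pan [-0.565 -0.189] 0.05801616002807614 0.05833163763395456 ang 178.2651947906166
top cup [array([0.682, 0.079])]
top dishes [array([ 0.589, -0.078])]
top flask [array([ 0.696, -0.085])]
scene w [ 0.599 -0.234] pan [-0.565 -0.195] 0.056932738607634835 0.0589798017387484 ang -51.681662608808566
scene w [0.519 0.377] pan [ 0.02 -0.  ] 0.14013046493442402 0.079288708904668 ang -26.823076401580337
scene cup [array([0.688, 0.088])]
scene dishes [array([ 0.591, -0.083])]
scene flask [array([ 0.703, -0.078])]
0 [ 0.84542559 -0.25945513] [ 0.80516738 -0.20868537] [ 0.7322551  -0.25612005]
0.05 [ 0.82421243 -0.24840021] [ 0.80825884 -0.224883  ] [ 0.71667317 -0.24523108]
0.08 [ 0.81148453 -0.24176726] [ 0.81011372 -0.23460158] [ 0.70732402 -0.2386977 ]
0.1 [ 0.80299927 -0.23734529] [ 0.81135031 -0.24108063] [ 0.70109125 -0.23434211]
0.15 [ 0.78178611 -0.22629037] [ 0.81444177 -0.25727826] [ 0.68550932 -0.22345314]
```

View pics/c_scene.png

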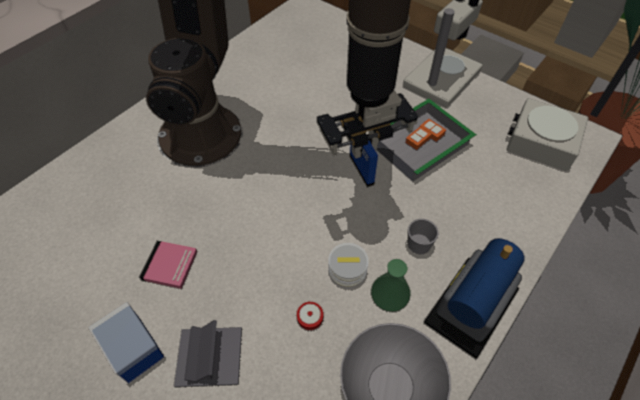

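The scene view shows both cassettes in the pan at (425,132), the bystanders in place and the disc at (310,316). Next is the disc.

{"fn": "apply_moves", "kwargs": {"commands": [[[1,-2.5,0],-0.12,1],[[2,-5,0],-0.24,1],[[3,-7.5,0],-0.36,1],[[4,-10,0],-0.48,1],[[5.2,-12.7,0],-0.6,1],[[6.3,-15.4,0],-0.72,1],[[7.4,-18.1,0],-0.84,1],[[8.5,-20.8,0],-0.96,1],[[9.6,-23.5,0],-1.08,1],[[10.7,-26.2,0],-1.2,1],[[11.8,-29,0],-1.32,1],[[12.9,-31.5,0],-1.44,1],[[13.4,-32.8,0],-1.567,1],[[13.4,-32.8,-3],-1.567,1],[[13.4,-32.8,-6.5],-1.567,1],[[13.4,-32.8,-10],-1.567,1],[[13.4,-32.8,-13],-1.567,1],[[13.4,-32.8,-14.2],-1.567,1],[[13.4,-32.8,-14.6],-1.567,1],[[13.4,-32.8,-14.6],-1.567,1]]}}

```text
clock: 20.57
tool_pos: [0.6391, -0.2547, 0.0836]
orientation: [180.0, -0.0, -119.6]
force: [0.1, 0.4, -1.6]
opening: 0.0179
gripper_force: 30.0
```

```bash
python3 -c "
from h import *
print(ctrl.get_obs()['joint_pos'].round(1))"; python3 filt.py d
```

```text
[ -5.5  29.1  -8.3   0.  -52.6 -24.1]
20.5667 [ 0.639 -0.255  0.084] [ 179.96    -0.038 -119.62 ] 0.01790913920657993
top w [0.51 0.38] pan [0.021 0.009] 0.06639194503370202 0.11559914598315009 ang -97.33329664674262
top w [ 0.574 -0.221] pan [-0.557 -0.168] 0.021760069945176742 0.051683685537323075 ang -119.29420376594226
top cup [array([0.679, 0.077])]
top dishes []
top flask []
scene cup [array([0.684, 0.081])]
scene dishes [array([ 0.595, -0.087])]
scene flask [array([ 0.702, -0.081])]
```

{"fn": "apply_moves", "kwargs": {"commands": [[[-0.6,0.35,0],0,1],[[-1.2,0.7,0],0,1],[[-1.9,1.1,0],0,1],[[-2.6,1.5,0],0,1],[[-3.4,2.0,0],0,1],[[-4.3,2.5,0],0,1],[[-5.2,3.0,0],0,1],[[-6.1,3.5,0],0,1],[[-7,4.05,0],0,1],[[-7.9,4.55,0],0,1],[[-8.8,5.1,0],0,1],[[-9.7,5.6,0],0,1],[[-10.6,6.1,0],0,1],[[-11.5,6.65,0],0,1],[[-12.4,7.15,0],0,1],[[-13.2,7.6,0],0,1],[[-13.9,8.0,0],0,1],[[-14.4,8.3,0],0,1],[[-14.4,8.3,0],0,1]]}}

```text
clock: 22.55
tool_pos: [0.4936, -0.1715, 0.0839]
orientation: [180.0, -0.0, -119.7]
force: [-0.6, 0.4, -1.4]
opening: 0.0177
gripper_force: 30.0
```

```bash
python3 filt.py e
```

```text
22.55 [ 0.494 -0.171  0.084] [ 179.972   -0.001 -119.669] 0.017664779235180603
top w [0.511 0.38 ] pan [0.021 0.008] 0.06615840435692341 0.11631105239466373 ang -95.06613665384603
top cup [array([0.681, 0.079])]
top dishes []
top flask [array([0.515, 0.412])]
scene w [0.519 0.377] pan [ 0.02 -0.  ] 0.13994215646843208 0.07850124809301412 ang -26.12575285834929
scene cup [array([0.684, 0.077])]
scene dishes [array([ 0.589, -0.09 ])]
scene flask [array([ 0.704, -0.078])]
```

{"fn": "apply_moves", "kwargs": {"commands": [[[0.9,-0.5,0],0,1],[[1.7,-1,1],0,1],[[1.7,-1,4],0,1],[[1.7,-1,8],0.1,1],[[1.7,-1,12],0.22,1],[[1,-2,14],0.34,1],[[0,-3,14],0.46,1],[[-1,-5,14],0.58,1],[[-2,-7,14],0.7,1],[[-3.5,-8,14],0.82,1],[[-3.9,-9,14],0.94,1],[[-3.9,-9,14],1.06,1],[[-3.9,-9,14],1.18,1],[[-3.9,-9,14],1.3,1],[[-3.9,-9,14],1.42,1],[[-3.9,-9,14],1.54,1],[[-3.9,-9,14],1.66,1],[[-3.9,-9,14],1.78,1],[[-3.9,-9,14],1.9,1],[[-3.9,-9,14],2.0,1]]}}

```text
clock: 24.62
tool_pos: [0.4561, -0.2624, 0.2238]
orientation: [180.0, 0.0, -4.7]
force: [-1.9, -0.6, -1.8]
opening: 0.0178
gripper_force: 30.0
```

```bash
python3 filt.py f
```

```text
24.6167 [ 0.456 -0.262  0.224] [179.999   0.     -4.742] 0.017760826486523915
top w [0.511 0.381] pan [0.022 0.008] 0.06615840431951595 0.11456794813343692 ang -95.06613643233436
top cup [array([0.686, 0.082])]
top dishes []
top flask [array([ 0.69 , -0.076])]
scene w [ 0.464 -0.157] pan [-0.515 -0.049] 0.05684000859830338 0.06628286800394373 ang -49.942683374068004
scene w [0.519 0.377] pan [ 0.019 -0.   ] 0.13994215076664102 0.07882739939337986 ang -26.12577092484856
scene cup [array([0.689, 0.088])]
scene dishes [array([ 0.593, -0.088])]
scene flask [array([ 0.703, -0.073])]
```

{"fn": "apply_moves", "kwargs": {"commands": [[[0.1,2,-3],0,1],[[0.1,4,-7],0,1],[[0.1,4.2,-11],0,1],[[0.1,4.2,-13.3],0,1],[[0.1,4.2,-13.9],0,1],[[0.1,4.2,-13.9],0,1],[[0.15,5,-13.8],0,1],[[0.2,6,-13.8],0,1],[[0.3,7,-13.8],0,1],[[0.4,8,-13.8],0,1],[[0.5,9.2,-13.8],0,1],[[0.6,10.4,-13.8],0,1],[[0.7,11.6,-13.8],0,1],[[0.8,12.8,-13.8],0,1],[[0.9,14,-13.8],0,1],[[1.0,15.2,-13.8],0,1],[[1.1,16.4,-13.8],0,1],[[1.2,17.6,-13.8],0,1],[[1.3,18.8,-13.8],0,1],[[1.4,20,-13.8],0,1]]}}

```text
clock: 26.68
tool_pos: [0.4701, -0.0605, 0.0868]
orientation: [-180.0, -0.1, -5.0]
force: [-0.2, 0.0, -1.6]
opening: 0.018
gripper_force: 30.0
```

```bash
python3 filt.py g
```

```text
26.6833 [ 0.47  -0.06   0.087] [-179.968   -0.097   -5.048] 0.01799642821681811
top w [0.511 0.381] pan [0.022 0.008] 0.06615840468649403 0.11495527645029954 ang -95.06615128457534
top cup []
top dishes [array([ 0.586, -0.094])]
top flask [array([ 0.696, -0.083])]
scene w [0.519 0.377] pan [ 0.02 -0.  ] 0.13994215646843208 0.07850124809301412 ang -26.12575285834929
scene cup [array([0.685, 0.086])]
scene dishes [array([ 0.59, -0.09])]
scene flask [array([ 0.7  , -0.076])]
```

{"fn": "apply_moves", "kwargs": {"commands": [[[0.1,0.8,0],0,1],[[0.2,1.8,0],0,1],[[0.25,3,0],0,1],[[0.35,4.2,0],0,1],[[0.45,5.4,0],0,1],[[0.55,6.6,0],0,1],[[0.65,7.8,0],0,1],[[0.75,9,0],0,1],[[0.85,10.2,0],0,1],[[0.95,11.4,0],0,1],[[1.05,12.6,0],0,1],[[1.15,13.8,0],0,1],[[1.25,15,0],0,1],[[1.35,16.2,0],0,1],[[1.45,17.4,0],0,1],[[1.55,18.6,0],0,1],[[1.65,19.8,0],0,1],[[1.75,21,0],0,1]]}}

```text
clock: 28.58
tool_pos: [0.4872, 0.1492, 0.0858]
orientation: [180.0, 0.0, -5.1]
force: [0.5, 0.6, -2.6]
opening: 0.0176
gripper_force: 30.0
```

```bash
python3 filt.py h
```

```text
28.5833 [0.487 0.149 0.086] [179.997   0.004  -5.089] 0.017639188616988002
top cup [array([0.682, 0.085])]
top dishes [array([ 0.587, -0.092])]
top flask [array([ 0.694, -0.074])]
scene w [0.519 0.377] pan [ 0.02 -0.  ] 0.14013046493442402 0.079288708904668 ang -26.823076401580337
scene cup [array([0.69, 0.08])]
scene dishes [array([ 0.592, -0.082])]
scene flask [array([ 0.701, -0.08 ])]
```

View pics/h_scene.png

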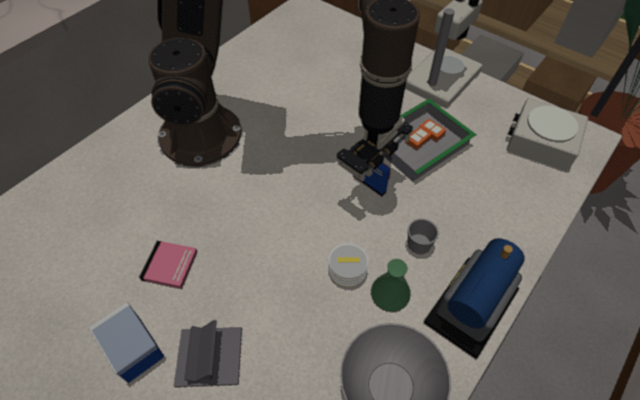

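The scene view shows the cassettes in the pan at (425,132), the board at (377,180), and no disc left behind, so the disc is hidden in front of the board. I finish this sweep.

{"fn": "apply_moves", "kwargs": {"commands": [[[0.1,0.9,0],0,1],[[0.2,2,0],0,1],[[0.25,3.2,0],0,1],[[0.35,4.4,0.1],0,1],[[0.45,5.5,0.2],0,1],[[0.55,6.6,0.35],0,1],[[0.65,7.7,0.45],0,1],[[0.75,8.8,0.5],0,1],[[0.85,9.8,0.5],0,1],[[0.95,10.8,0.5],0,1],[[1.0,11.6,0.5],0,1],[[1.0,11.6,0.5],0,1],[[1.0,11.6,0.5],0,1]]}}

```text
clock: 30.07
tool_pos: [0.4971, 0.2643, 0.0906]
orientation: [180.0, 0.0, -5.1]
force: [0.3, 0.3, -1.0]
opening: 0.0176
gripper_force: 30.0
```

```bash
python3 filt.py i
python3 - <<'E'
from h import *
t=ctrl.snapshot("top")["img"][...,::-1]; s=ctrl.snapshot("scene")["img"][...,::-1]
f=lambda im,x,y,w,h,k:cv2.resize(im[y:y+h,x:x+w],None,fx=k,fy=k,interpolation=cv2.INTER_CUBIC)
cv2.imwrite("pics/i1.png",np.hstack([f(t,110,130,130,110,3),f(s,350,90,130,110,3)]))
E
```

```text
30.0667 [0.497 0.264 0.091] [179.989   0.015  -5.061] 0.017638273101110727
top cup [array([ 0.705, -0.079])]
top dishes [array([ 0.587, -0.085])]
top flask [array([ 0.699, -0.077])]
scene w [0.528 0.385] pan [ 0.029 -0.008] 0.11868479607331582 0.0720817619332765 ang -5.163067007345457
scene cup [array([0.684, 0.084])]
scene dishes [array([ 0.594, -0.09 ])]
scene flask [array([ 0.709, -0.085])]
```

View pics/i1.png

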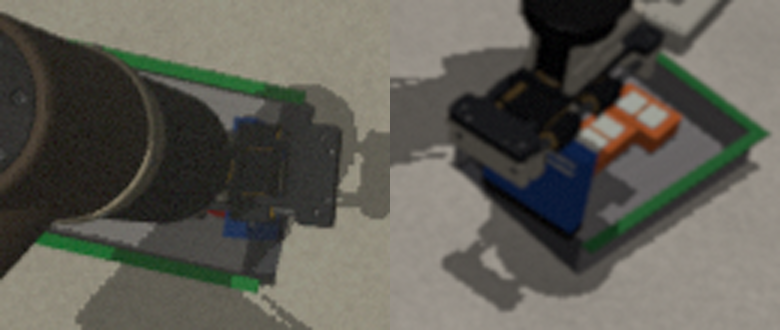

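The crop shows red just ahead of the board in the pan at (215,213) and the cassettes deeper in. I push slightly further and back off to check.

{"fn": "apply_moves", "kwargs": {"commands": [[[0.1,0.5,0],0,1],[[0.2,1.0,0],0,1],[[0.2,1.0,0],0,1],[[0.2,1.0,0],0,1],[[0.1,0,0.2],0,1],[[0,-1.5,0.5],0,1],[[-0.2,-3,2],0,1],[[-0.5,-6,5],-0.05,1],[[-1,-10,8],-0.1,1],[[-1.3,-12,8],-0.1,1],[[-1.3,-12,8],-0.1,1]]}}

```text
clock: 31.48
tool_pos: [0.4832, 0.1396, 0.1734]
orientation: [-179.9, -0.1, -11.0]
force: [-0.8, 0.2, -2.6]
opening: 0.0177
gripper_force: 30.0
```

```bash
python3 filt.py j
```

```text
31.4833 [0.483 0.14  0.173] [-179.88    -0.104  -10.979] 0.017733290503271715
top cup [array([0.672, 0.08 ])]
top dishes [array([ 0.583, -0.097])]
top flask [array([ 0.698, -0.084])]
scene w [0.515 0.37 ] pan [0.012 0.002] 0.18895163041059132 0.08084713181015574 ang -30.846335297294413
scene cup [array([0.68 , 0.079])]
scene dishes [array([ 0.591, -0.096])]
scene flask [array([ 0.701, -0.082])]
```

View pics/j_top.png

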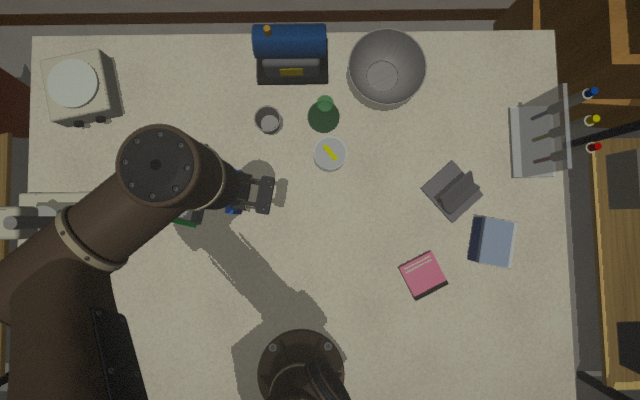

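The top view has the pan hidden by the arm, no filters left on the bench and the bystanders unmoved. I check the disc with the detector in the scene view and refit the pan mouth there.

Run:
```python
from h import *
S=ctrl.snapshot("scene")
a=np.radians(79)
for t in("disc","cassette_a","pan"):
  for d in ctrl.spot_point(S,t)[:3]:
    w=at_z(S,d["at"],.003)[:2]; e=w-[.515,.358]; print(t,round(d["score"],2),w.round(3),"pan",round(e@[np.cos(a),np.sin(a)],3),round(e@[-np.sin(a),np.cos(a)],3))
im=S["img"][...,::-1].copy(); c=cv2.resize(im[80:210,340:490],None,fx=5,fy=5,interpolation=cv2.INTER_CUBIC)
R=np.array([[np.cos(a),-np.sin(a)],[np.sin(a),np.cos(a)]])
for pts,z in(([(-.11,-.088),(.114,-.088),(.114,.088),(-.11,.088)],.04),([(-.11,-.08),(-.11,.08)],0.),([(-.144,-.05),(-.126,-.05),(-.126,.05),(-.144,.05)],0.)):
    q=[proj(S,[*(R@p+[.515,.358]),z]) for p in pts]
    cv2.polylines(c,[((np.array(q)-[340,80])*5).astype(int)],True,(255,0,255),1)
cv2.imwrite("pics/k.png",c)
```

```text
disc 0.56 [0.498 0.308] pan -0.053 0.007
disc 0.42 [0.407 0.282] pan -0.095 0.092
cassette_a 0.74 [0.517 0.433] pan 0.074 0.013
cassette_a 0.66 [0.503 0.383] pan 0.022 0.016
pan 0.93 [0.512 0.356] pan -0.002 0.003
```

View pics/k.png

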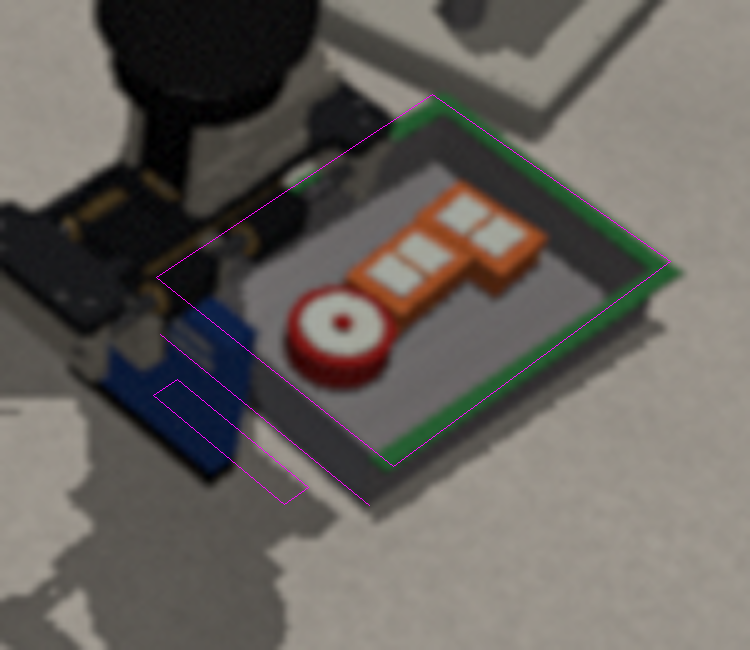

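All three filters are well inside the pan and the pan fit agrees. Now I place the board.

{"fn": "apply_moves", "kwargs": {"commands": [[[0.3,3,0],0,1],[[0.5,6,-1],0,1],[[0.6,8,-3],0,1],[[0.6,8.5,-5.5],0,1],[[0.6,8.5,-7.5],0,1],[[0.6,8.5,-8.5],0,1],[[0.6,8.5,-8.9],0,1],[[0.6,8.5,-9.1],0,1],[[0.6,8.5,-9.2],0,1],[[0.6,8.5,-9.25],0,1],[[0.6,8.5,-9.25],0,1]]}}

```text
clock: 33.0
tool_pos: [0.4901, 0.2286, 0.0808]
orientation: [180.0, -0.0, -10.8]
force: [-8.0, -2.5, 15.7]
opening: 0.0181
gripper_force: 30.0
```

{"fn": "apply_moves", "kwargs": {"commands": [[[0,0,0.1],0,1],[[0,0,0.1],0,1],[[0,0,0.1],0,0.76],[[0,0,0.1],0,0.72],[[0,0,0.1],0,0.65],[[0,0,0.1],0,0.5],[[0,0,0.1],0,0.3],[[0,0,0.1],0,0.0],[[0,0,0.1],0,0],[[0,0,0.1],0,0],[[0,0,1],0,0],[[0,0,3],0,0],[[0,0,6],0,0],[[0,0,10],0,0],[[0,0,14],0,0],[[-0.5,-4,15],0,0],[[-2,-8,15],0,0],[[-4,-12,15],0,0],[[-6,-16,15],0,0],[[-8,-20,15],0,0]]}}

```text
clock: 34.67
tool_pos: [0.4135, 0.0366, 0.229]
orientation: [-180.0, -0.0, -10.8]
force: [1.2, 0.3, 0.5]
opening: 0.0875
gripper_force: 0.0
```

```bash
python3 filt.py m
python3 - <<'E'
from h import *
t=ctrl.snapshot("top"); S=ctrl.snapshot("scene")
a=np.radians(79);R=np.array([[np.cos(a),-np.sin(a)],[np.sin(a),np.cos(a)]])
f=lambda im,x,y,w,h,k:cv2.resize(im[y:y+h,x:x+w,::-1],None,fx=k,fy=k,interpolation=cv2.INTER_CUBIC)
A=f(t["img"],105,130,130,120,3);B=f(S["img"],350,85,130,120,3)
for s,c,o in((t,A,(105,130)),(S,B,(350,85))):
  for z in(0,.1):
    q=[proj(s,[*(R@p+[.515,.358]),z]) for p in[(-.142,-.05),(-.124,-.05),(-.124,.05),(-.142,.05)]]
    cv2.polylines(c,[((np.array(q)-o)*3).astype(int)],True,(255,0,255),1)
cv2.imwrite("pics/m1.png",np.hstack([A,B]))
E
```

```text
34.6667 [0.414 0.037 0.229] [-179.971   -0.039  -10.792] 0.0874530752427881
top w [0.507 0.366] pan [0.006 0.01 ] 0.06680256084048965 0.17128091293807854 ang -98.94261016309807
top cup [array([0.683, 0.082])]
top dishes [array([ 0.581, -0.086])]
top flask [array([ 0.694, -0.074])]
scene w [0.517 0.379] pan [0.021 0.002] 0.16991178308157215 0.08060236741718659 ang -30.51304246863914
scene cup [array([0.682, 0.081])]
scene dishes [array([ 0.595, -0.088])]
scene flask [array([ 0.701, -0.074])]
```

View pics/m1.png

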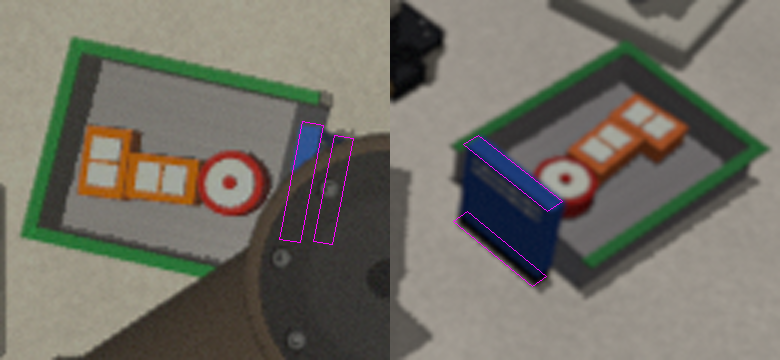

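The crop shows the board standing upright on its black edge across the pan mouth, matching the intended outline. All three filters are inside the pan and the gripper is clear, so I hand in.

```bash
python3 -c "
from plant import ctrl
print(ctrl.close_job())"
```

```text
the job is handed in; nothing more can be done
None
```

I handed the job in after about 35 s of the 72 s allowed: all three filters are in the pan, the board stands released and upright across its mouth, and the cup, dishes and flask did not visibly move. The hand-in call returned no verdict, so this rests on my last pictures.

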